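# Sort the freshly laser-marked parts into their trays

## Task

Clear the marking bed: first put the mis-marked aluminium block, the one with the red cross, into the red tray, and only then put the two brass parts into the blue tray with the yellow liner and the two remaining aluminium parts into the blue tray with the white liner. Lower each part gently to the tray floor and leave it lying flat, the same way up as it was, side by side and not stacked, and let go of it; do not drop or toss it. Leave the orange focus gauge and the green V-block where they stand.

Things in the scene. Friction and masses are not known exactly. Their poses are not given: they have to be found in the camera images.
- reject_block: rectangular aluminium block with a big red painted cross on top, 50 mm (its x) x 34 mm (its y) x 18 mm high, 60 to 120 g. Origin: centre of its underside; z up
- alu_block: rectangular aluminium block with five dark parallel bars marked on top, no red; 50 mm (its x) x 34 mm (its y) x 18 mm high, 60 to 120 g. Origin: centre of its underside; z up
- alu_knob: round aluminium knob with a short dark pointer line on top, diameter 36 mm up to 20 mm height, then tapering to diameter 30 mm at its top, 26 mm high; 50 to 100 g. Origin: centre of its underside; z up
- brass_block: rectangular brass block with three dark bars on top, 44 mm (its x) x 30 mm (its y) x 24 mm high, 180 to 370 g. Origin: centre of its underside; z up
- brass_bush: round brass flanged bush standing on its flange: flange diameter 44 mm, 8 mm thick, at the bottom; above it a hub of diameter 28 mm up to 30 mm height, with a black bore mark on top (the hub is the place to grip); 145 to 300 g. Origin: centre of its underside; z up
- tray_yellow: blue open tray with a yellow liner on its floor, for brass. Outside 160 mm long (its x) by 130 mm wide (its y), 34 mm high, walls and floor 4 mm thick, so inside 152 x 122 mm with the floor 4 mm above the table. Fixed to the table. Origin: centre of its underside, at table height; z up
- tray_white: blue open tray with a white liner on its floor, for aluminium. Outside 160 mm long (its x) by 130 mm wide (its y), 34 mm high, walls and floor 4 mm thick, so inside 152 x 122 mm with the floor 4 mm above the table. Fixed to the table. Origin: centre of its underside, at table height; z up
- tray_red: all-red open tray, for rejects. Outside 160 mm long (its x) by 130 mm wide (its y), 34 mm high, walls and floor 4 mm thick, so inside 152 x 122 mm with the floor 4 mm above the table. Fixed to the table. Origin: centre of its underside, at table height; z up
- gauge: focus gauge, to be left alone: an orange pillar of diameter 16 mm on a dark round foot of diameter 30 mm, 50 mm high in all, loose, stands upright. Origin: centre of its underside; z up
- v_block: green-painted steel V-block, to be left alone: 40 x 40 mm, 34 mm high with a groove 16 mm wide and 14 mm deep along its x, loose. Origin: centre of its underside; z up

How it is judged:
By the outcome, as a careful person would: the job done as asked, in the order asked, and still so for the second after the job is handed in, with the robot touching nothing.
It also fails if it takes over 115 s, if anything falls off the work surface, if the arm or the gripper's body presses on something with over 40 N, if the wrist force passes 120 N, or if a joint passes its speed limit or range.

## Robot

A 7-joint arm with a two-finger parallel gripper is mounted at the origin on the work surface. World frame = base frame: x ahead of the robot, y to its left, z up, the work surface at z = 0. Lengths are in m, angles in rad, forces in N, time in s.
With the tool pointing down it reaches from about 0.4 to 0.75 m from the base axis. Payload 19.5 kg.
Tool frame: the origin (TCP) lies between the finger pads; the fingertips stand 11 mm ahead of it and the grasp point (between the pads) lies 8 mm behind it; z points along the fingers, y is the line along which they close (so a half turn about z gives the same grasp; the last joint's range is limited). The gripper opens to 85 mm and grips with 20 to 120 N. Pads are 22 mm wide; open, the fingers measure 114 mm over their backs; the gripper's body (76 mm by 85 mm) begins 54 mm behind the grasp point. The pads swing forward as they close: fully open they stand 13 mm farther back than shut.
Start: joints at [1.133, 0.707, -0.028, 1.485, 0.022, 0.951, -0.075], TCP at [0.222, -0.531, 0.206] pointing down, gripper open.
Joint ranges: [-2.71, 2.71], [-0.32, 2.16], [-1.57, 1.52], [0, 2.45], [-1.46, 4.6], [0, 2.02], [-2.83, 2.83]. Speed limits (rad/s): [1.89, 1.89, 2.57, 2.57, 3.01, 3.01, 3.01].

## Interface

Orientations are given as [roll, pitch, yaw] about the fixed x, y, z axes, in that order (R = Rz(yaw) Ry(pitch) Rx(roll)).
In Python, from plant import r, snapshot, camera_info gives the robot as it stands. The module is installed in compiled form; this text tells all that it offers.
- The arm moves only by the tool jog_arm, called after "Request:" by a JSON object that holds its "method" and its "body", one argument or row to a line. Schema: {"type":"object","properties":{"motion":{"type":"array","items":{"type":"array","items":{"type":"array","items":{"type":"number"},"minItems":7,"maxItems":7},"minItems":1,"maxItems":20},"minItems":1,"maxItems":1},"only":{"type":"string"},"quiet":{"type":"boolean"},"lines":{"type":"string"}},"required":["motion"],"additionalProperties":false}. motion is a list that holds a single list of rows (three levels of brackets), with 1 to 20 rows, each of 7 numbers: a rotation vector rx, ry, rz in shares of 4 rad (1.0 is 4 rad), then dx, dy, dz in parts of the range, where 1.0 means 0.3 m, then the finger opening in m; each row shifts and turns the commanded pose from where the row before left it, along the tool's axes as they then stand; what a row does not reach is not made up. A row lasts 1/10 s, in which the tool goes at most 0.05 m and 0.15 rad, less where a joint would pass 70% of its speed; a pose out of reach is approached as far as the arm can. The fingers move at their own pace and stop on an object; the grip force is fixed at half the most. Time passes only in rows, so rows that do not move let the fingers close. The tool returns the time, the measured TCP pose, the force, the opening and the grip force at its end. only (a regular expression) keeps the lines of the reply that match it, lines (a string "A,B") keeps lines A to B, and quiet returns only ok. A shift or turn number past 1, either way, is cut back to 1. Input that does not fit is refused with a message, and nothing moves.
- r.get_obs(): the state, without advancing time (a new reading comes with each control period).
- snapshot(name): name is "scene" or "top"; returns (picture, depth): 480x640x3 uint8, blue, green, red; 480x640 float32, m along the optical axis (not along the pixel's ray), 0 where there is no reading.
- camera_info(name): a dict with "K" (3x3 intrinsics, pixels), "rvec" (rotation vector, rad) and "tvec" (3), from world to camera coordinates, as OpenCV has them. Camera axes: x right, y down, z forward; pixel columns grow to the right and rows downward; lengths in m; the calibration is good to about 2 mm. A picture is of the moment at which its call begins. camera_info takes no time and is no camera call.
- r.finish_job(): hands the job in; it is judged then, once.
The state is a dict: "time_s": time; "joint_positions": joint angles; "joint_velocities": joint speeds; "effort": joint torques, N m; "ee_pos": TCP position; "tcp_rot": TCP orientation; "ft_force": force on the tool from outside, world axes, zero at the start; "wrist_torque": the same for the moment, N m; "gripper_width": finger opening in m; "gripper_force": force on a finger pad.
Only numpy, scipy, OpenCV 4.12 (cv2) and the standard library are available. Lean on these libraries where they do the work, as an engineer would, in place of code of your own. Each camera call takes 0.05 s, during which the arm holds its last target. There are 200 camera calls.

## Working session

There is one attempt and no reset: what is moved stays moved. The work goes in short steps, Python scripts to look and compute and a tool call to move; the robot and the scene stay as the last step left them, time stands still between calls to the robot, and variables do not carry over. Pictures are saved under pics/ and viewed, at most 15 in all, crops included, and the job is handed in when it is done.

```bash
mkdir -p pics; python3 - <<'E'
from plant import r,snapshot,camera_info
import cv2,numpy as np
for n in("top","scene"):
    p,d=snapshot(n); cv2.imwrite(f"pics/{n}0.png",p); np.save(f"{n}0.npy",d); c=camera_info(n); print(n,c)
o=r.get_obs(); print(o)
E
```

```text
top {'K': array([[475.74295634,   0.        , 329.36801036],
       [  0.        , 475.74295634, 237.86275051],
       [  0.        ,   0.        ,   1.        ]]), 'rvec': array([ 2.13806009, -2.10897476,  0.21113153]), 'tvec': array([0.00336384, 0.52654701, 0.74642407])}
scene {'K': array([[562.09365228,   0.        , 318.35605146],
       [  0.        , 562.09365228, 231.55562465],
       [  0.        ,   0.        ,   1.        ]]), 'rvec': array([ 2.07849154,  1.6282489 , -0.49422382]), 'tvec': array([-0.12203153, -0.40043047,  1.46047412])}
{'time_s': 0.1, 'joint_positions': array([ 1.13332898,  0.70700803, -0.02762517,  1.48496725,  0.02197904,
        0.95089922, -0.07549052]), 'joint_velocities': array([ 0.00045821, -0.00248677,  0.00011881, -0.00095769,  0.00174882,
        0.0012243 , -0.00035361]), 'effort': array([ 3.41277635e-03, -8.84286475e+01,  1.23720266e+00, -2.36455446e+01,
        1.70877669e-02,  5.08149824e-03, -1.06534146e-04]), 'ee_pos': array([ 0.22157679, -0.53030202,  0.2053894 ]), 'tcp_rot': array([-3.14061220e+00,  7.61886095e-06,  3.95770412e-01]), 'ft_force': array([0.59140038, 0.1305725 , 0.02821352]), 'wrist_torque': array([ 0.04342596, -0.011471  , -0.01720181]), 'gripper_force': 0.0, 'gripper_width': 0.08567408088042705}
```

View pics/top0.png

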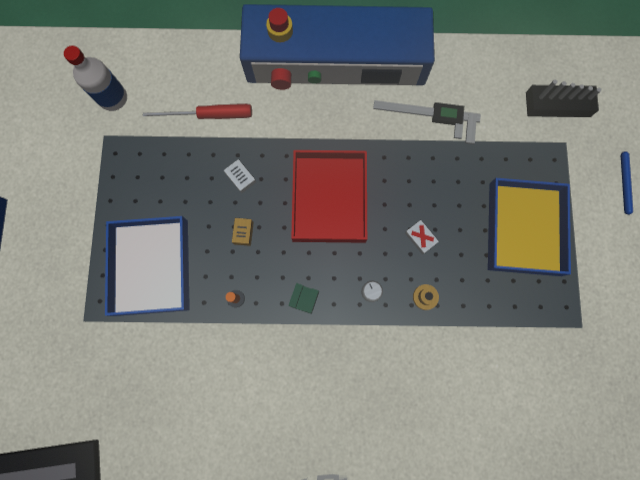

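View pics/scene0.png

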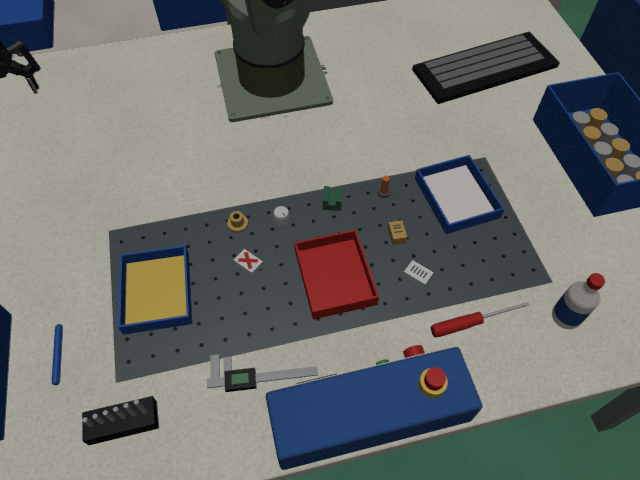

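Top view: white tray (145,266), alu block (239,175), brass block (242,231), gauge (234,298), V-block (304,298), red tray (330,196), knob (373,291), reject (423,236), bush (426,297), yellow tray (530,226). In the scene view they appear at: yellow (155,290), bush (237,220), reject (248,261), knob (281,214), V-block (332,198), red (336,273), gauge (385,186), brass (398,232), alu block (418,272) and white (458,193).

```bash
cat > h.py <<'E'
import cv2,numpy as np
from plant import r,snapshot,camera_info
class Cam:
    def __init__(s,n):
        c=camera_info(n); s.K=c["K"]; s.R=cv2.Rodrigues(c["rvec"])[0]; s.t=np.array(c["tvec"]).ravel(); s.C=-s.R.T@s.t; s.P=s.K@np.c_[s.R,s.t]
    def ray(s,uv):
        uv=np.atleast_2d(uv).astype(float); return (np.linalg.inv(s.K)@np.c_[uv,np.ones(len(uv))].T).T@s.R
    def plane(s,uv,z):
        d=s.ray(uv); return s.C+d*((z-s.C[2])/d[:,2:])
    def cloud(s,D):
        v,u=np.mgrid[:480,:640]; d=s.ray(np.c_[u.ravel(),v.ravel()]); return (s.C+d*D.reshape(-1,1)).reshape(480,640,3)
T,S=Cam("top"),Cam("scene")
def tri(a,b):
    X=cv2.triangulatePoints(T.P,S.P,np.array(a,float).reshape(2,1),np.array(b,float).reshape(2,1)).ravel(); return X[:3]/X[3]
E
python3 - <<'E'
from h import *
np.set_printoptions(precision=4,suppress=True)
W={"reject":((423,236),(248,261),20),"alu":((239,175),(418,272),20),"knob":((373,291),(281,214),14),"brass":((242,231),(398,232),18),"bush":((426,297),(237,220),17)}
im={n:cv2.imread(f"pics/{n}0.png") for n in("top","scene")}; D={n:np.load(n+"0.npy") for n in im}; vis=[]
for k,(a,b,w) in W.items():
    cs=[];row=[]
    for n,c,(u,v) in(("top",T,a),("scene",S,b)):
        p=im[n][v-w:v+w,u-w:u+w]; hsv=cv2.cvtColor(p,cv2.COLOR_BGR2HSV)
        m=((hsv[...,2]>(150 if k in("reject","alu","knob") else 90))&((hsv[...,1]>90) if k[0]=="b" else True)|((hsv[...,1]>120)&(hsv[...,2]>110))).astype(np.uint8)
        m=cv2.morphologyEx(m,cv2.MORPH_CLOSE,np.ones((5,5)))
        cn=max(cv2.findContours(m,0,1)[0],key=cv2.contourArea); rc=cv2.minAreaRect(cn); M=cv2.moments(cn)
        ctr=np.array([M["m10"]/M["m00"],M["m01"]/M["m00"]])+[u-w,v-w]; cs.append(ctr)
        z=c.cloud(D[n])[v-w:v+w,u-w:u+w,2][m>0]; print(k,n,ctr,np.array(rc[1]),rc[2],"z pct",np.percentile(z,[10,50,90]))
        h={"reject":.018,"alu":.018,"knob":.026,"brass":.024,"bush":.03}[k]
        q=c.plane(cv2.boxPoints(rc)+[u-w,v-w],h); e=q[1]-q[0],q[2]-q[1]
        print("   plane ctr",c.plane(ctr,h)[0],"rect",q.mean(0)[:2],"sides",[np.linalg.norm(x) for x in e],"ang",[np.degrees(np.arctan2(x[1],x[0])) for x in e])
        x=p.copy(); cv2.drawContours(x,[cn],-1,(0,255,0),1); row+=[cv2.resize(p,(150,150),interpolation=0),cv2.resize(x,(150,150),interpolation=0)]
    print("   TRI",tri(*cs)); vis.append(np.hstack(row))
cv2.imwrite("pics/m1.png",cv2.resize(np.vstack(vis),None,fx=.8,fy=.8))
for k,a,lo in(("white",(145,266),0),("red",(330,196),0),("yellow",(530,226),0)):
    u,v=a;w=62;X=T.cloud(D["top"])[v-w:v+w,u-w:u+w]
    m=((X[...,2]>.026)&(X[...,2]<.042)).astype(np.uint8); m=cv2.morphologyEx(m,cv2.MORPH_CLOSE,np.ones((3,3)))
    cn=max(cv2.findContours(m,0,1)[0],key=cv2.contourArea);rc=cv2.minAreaRect(cn);q=T.plane(cv2.boxPoints(rc)+[u-w,v-w],.034);e=q[1]-q[0],q[2]-q[1]
    print(k,"ctr",q.mean(0),"sides",[np.linalg.norm(x) for x in e],"ang",[np.degrees(np.arctan2(x[1],x[0])) for x in e],"floor z",np.median(X[w-15:w+15,w-15:w+15,2]))
E
```

```text
reject top [422.1436 235.9529] [27.517  17.7998] 50.52754211425781 z pct [0.0164 0.018  0.02  ]
   plane ctr [ 0.5385 -0.1518  0.018 ] rect [ 0.5386 -0.1518] sides [np.float64(0.03215400359137559), np.float64(0.047937580806712246)] ang [np.float64(-49.889069811359384), np.float64(-141.72430813775046)]
reject scene [247.6238 260.1514] [23.2662 14.8281] 34.99202346801758 z pct [0.0159 0.0181 0.0204]
   plane ctr [ 0.5402 -0.154   0.018 ] rect [ 0.5396 -0.1542] sides [np.float64(0.03257425430706512), np.float64(0.05180148956869882)] ang [np.float64(138.70886983973202), np.float64(38.32104651620193)]
   TRI [ 0.5389 -0.1533  0.0153]
alu top [238.7353 174.4881] [25.9248 17.8038] 51.34019470214844 z pct [0.0164 0.0181 0.0199]
   plane ctr [0.6459 0.174  0.018 ] rect [0.6462 0.1741] sides [np.float64(0.0319998958731364), np.float64(0.048566082803033477)] ang [np.float64(-48.12877877898431), np.float64(-140.6907950195652)]
alu scene [418.471  271.6131] [25.0388 13.8914] 30.963754653930664 z pct [0.0156 0.0179 0.0203]
   plane ctr [0.6483 0.172  0.018 ] rect [0.6477 0.1717] sides [np.float64(
[... 1904 characters left out ...]
(135.45671491106873), np.float64(32.66572439009594)]
   TRI [ 0.4333 -0.1586  0.0083]
white ctr [0.4801 0.3226 0.034 ] sides [np.float64(0.13758805043081765), np.float64(0.16526308760290317)] ang [np.float64(-87.80740478455849), np.float64(-174.65407609751372)] floor z 0.0047080189612970225
red ctr [0.6081 0.013  0.034 ] sides [np.float64(0.1607290256676538), np.float64(0.13309921529915758)] ang [np.float64(1.6226476071114422), np.float64(-89.08474879569705)] floor z 0.004511877151035348
yellow ctr [ 0.5574 -0.3388  0.034 ] sides [np.float64(0.16774229531703086), np.float64(0.13805430315411685)] ang [np.float64(-4.309066163743054), np.float64(-90.50264269221378)] floor z 0.004470205245158676
```

View pics/m1.png

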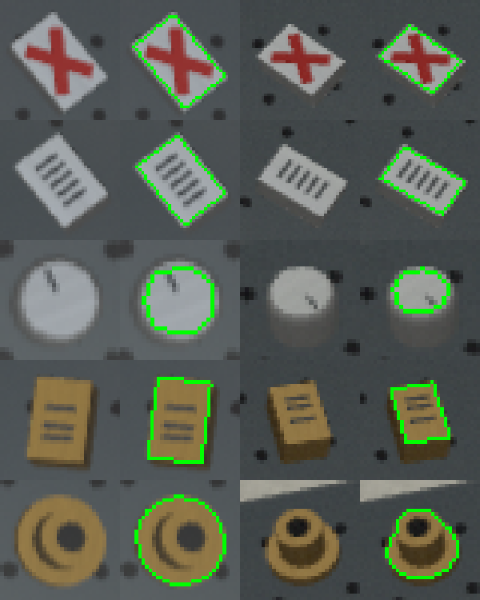

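The masks fit the tops, and heights agree with the text (18, 18, 26 and 24 mm). Two-view XY values agree within 2–3 mm. I'll locate the bush by its flange plane and hub, then start with the reject block.

```bash
cat >> h.py <<'E'
def go(x,y,z,yaw):
    o=r.get_obs(); R=cv2.Rodrigues(np.zeros(3))[0]
    y0=o["tcp_rot"][2]; d=np.array([x,y,z])-o["ee_pos"]; dy=(yaw-y0+np.pi)%(2*np.pi)-np.pi
    c,s=np.cos(yaw),np.sin(yaw)
    print("rz %.3f then tool d %.4f %.4f %.4f"%(-dy,c*d[0]+s*d[1],s*d[0]-c*d[1],-d[2]),"q",np.round(o["joint_positions"],2),"F",np.round(o["ft_force"],1))
E
python3 - <<'E'
from h import *
print(T.plane((425.6,296.7),.006),S.plane((236.9,222),.006))
for n,c,(u,v) in(("top",T,(426,297)),("scene",S,(237,220))):
    X=c.cloud(np.load(n+"0.npy"))[v-17:v+17,u-17:u+17].reshape(-1,3)
    a=X[X[:,2]>.026]; print(n,"hub",a.mean(0),(a.min(0)+a.max(0))/2,np.ptp(a,axis=0))
go(.5393,-.153,.12,.68)
E
```

```text
[[ 0.43372286 -0.15767242  0.006     ]] [[ 0.43390228 -0.1601601   0.006     ]]
top hub [ 0.43294    -0.15345768  0.04788293] [ 0.411316   -0.07800376  0.42962682] [0.07371053 0.18523002 0.80685276]
scene hub [ 0.47307994 -0.15884886  0.08096824] [ 0.77880727 -0.15947544  0.51116881] [0.71675333 0.02657538 0.97026499]
rz -0.284 then tool d 0.4843 -0.0936 0.0854 q [ 1.13  0.71 -0.03  1.48  0.02  0.95 -0.08] F [0.6 0.1 0. ]
```

The rows are not in the units I measure in: shifts go in shares of 0.3 m and turns go in shares of 4 rad. I convert before sending: 0.04 m / 0.3 = 0.1333, 0.03 m / 0.3 = 0.1, -0.142 rad / 4 = -0.0355.

Request:
{"method": "jog_arm", "body": {
  "motion": [
    [[0, 0, -0.0355, 0, 0, 0, 0.085], [0, 0, -0.0355, 0, 0, 0, 0.085], [0, 0, 0, 0.1333, -0.0267, 0, 0.085], [0, 0, 0, 0.1333, -0.0267, 0, 0.085], [0, 0, 0, 0.1333, -0.0267, 0, 0.085], [0, 0, 0, 0.1333, -0.0267, 0, 0.085], [0, 0, 0, 0.1333, -0.0267, 0, 0.085], [0, 0, 0, 0.1333, -0.0267, 0, 0.085], [0, 0, 0, 0.1333, -0.0267, 0, 0.055], [0, 0, 0, 0.1333, -0.0267, 0, 0.055], [0, 0, 0, 0.1333, -0.0267, 0, 0.055], [0, 0, 0, 0.1333, -0.0267, 0, 0.055], [0, 0, 0, 0.1333, -0.0267, 0, 0.055], [0, 0, 0, 0.1333, -0.02, 0, 0.055], [0, 0, 0, 0, 0, 0.1, 0.055], [0, 0, 0, 0, 0, 0.1, 0.055], [0, 0, 0, 0, 0, 0, 0.055], [0, 0, 0, 0, 0, 0, 0.055]]
  ]
}}

```text
time_s: 1.9
ee_pos: [0.5359, -0.1558, 0.1464]
tcp_rot: [-3.141, 0.0, 0.68]
ft_force: [0.3, 0.0, 0.0]
gripper_width: 0.055
gripper_force: 0.0
```

```bash
python3 -c "from h import *;go(.5393,-.153,.04,.68)"
```

```text
rz -0.000 then tool d 0.0044 -0.0001 0.1064 q [ 0.24  0.76 -0.03  1.63  0.03  0.76 -0.7 ] F [0.3 0.  0. ]
```

Converted, 0.035 m / 0.3 = 0.1167, 0.0044 m / 0.3 = 0.0147.

Request:
{"method": "jog_arm", "body": {
  "motion": [
    [[0, 0, 0, 0.0147, 0, 0.1167, 0.055], [0, 0, 0, 0, 0, 0.1167, 0.055], [0, 0, 0, 0, 0, 0.1167, 0.055], [0, 0, 0, 0, 0, 0, 0.055], [0, 0, 0, 0, 0, 0, 0.055]]
  ]
}}

```text
time_s: 2.4
ee_pos: [0.54, -0.1533, 0.0426]
tcp_rot: [3.141, -0.001, 0.679]
ft_force: [0.5, 0.1, 1.7]
gripper_width: 0.0549
gripper_force: 0.0
```

```bash
python3 - <<'E'
from h import *
go(.5393,-.153,.015,.68)
p,_=snapshot("scene");q,_=snapshot("top")
cv2.imwrite("pics/g1.png",np.hstack([cv2.resize(p[200:310,190:310],(390,360)),cv2.resize(q[170:300,360:490],(360,360))]))
E
```

```text
rz -0.001 then tool d -0.0004 -0.0007 0.0276 q [ 0.23  0.92 -0.03  1.7   0.05  0.53 -0.71] F [0.5 0.1 1.7]
```

View pics/g1.png

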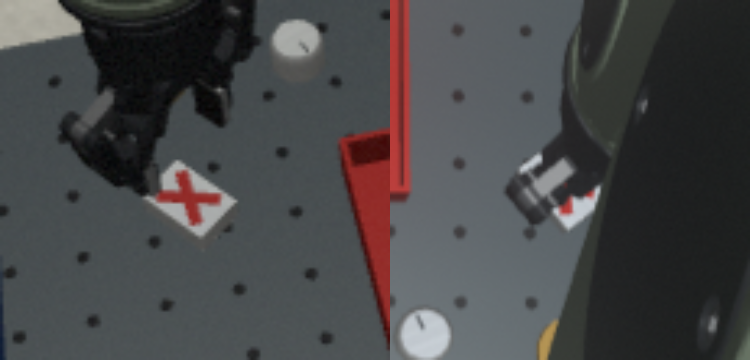

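The fingers straddle the block across its short side: in the left crop the block is at (190,200) with a finger at (140,185), and the right crop shows the same. I'll lower now.

Converted, 0.01 m / 0.3 = 0.0333, 0.008 m / 0.3 = 0.0267.

Request:
{"method": "jog_arm", "body": {
  "motion": [
    [[0, 0, 0, 0, 0, 0.0333, 0.05], [0, 0, 0, 0, 0, 0.0267, 0.05], [0, 0, 0, 0, 0, 0.0167, 0.05], [0, 0, 0, 0, 0, 0.01, 0.05], [0, 0, 0, 0, 0, 0, 0.05], [0, 0, 0, 0, 0, 0, 0.05]]
  ]
}}

```text
time_s: 3.1
ee_pos: [0.5393, -0.1529, 0.0149]
tcp_rot: [-3.141, -0.0, 0.68]
ft_force: [0.3, -0.3, 0.5]
gripper_width: 0.0505
gripper_force: 0.0
```

```bash
python3 -c "from h import *;go(.5393,-.153,.015,.68)"
```

```text
rz -0.000 then tool d -0.0001 0.0001 -0.0001 q [ 0.23  0.97 -0.03  1.71  0.05  0.47 -0.72] F [ 0.3 -0.3  0.5]
```

Request:
{"method": "jog_arm", "body": {
  "motion": [
    [[0, 0, 0, 0, 0, 0, 0.04], [0, 0, 0, 0, 0, 0, 0.03], [0, 0, 0, 0, 0, 0, 0.02], [0, 0, 0, 0, 0, 0, 0.02], [0, 0, 0, 0, 0, 0, 0.02], [0, 0, 0, 0, 0, 0, 0.02], [0, 0, 0, 0, 0, 0, 0.02]]
  ]
}}

```text
time_s: 3.8
ee_pos: [0.5393, -0.1529, 0.0148]
tcp_rot: [-3.141, -0.0, 0.68]
ft_force: [-0.3, 1.3, 0.1]
gripper_width: 0.0201
gripper_force: 0.0
```

```bash
python3 -c "from h import *;go(.6081,.013,.12,.68)"
```

```text
rz -0.000 then tool d 0.1578 -0.0857 -0.1052 q [ 0.23  0.97 -0.03  1.71  0.05  0.47 -0.72] F [-0.3  1.3  0.1]
```

```bash
python3 - <<'E'
from h import *
p,_=snapshot("scene");q,_=snapshot("top")
cv2.imwrite("pics/g2.png",np.hstack([cv2.resize(p[200:310,190:310],(390,360)),cv2.resize(q[170:300,360:490],(360,360))]))
E
```

```text
(no output)
```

View pics/g2.png

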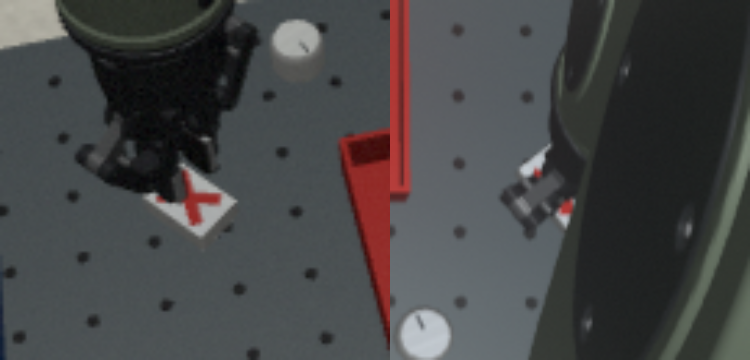

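The fingers closed above the block; it hasn't moved (left crop, block at (190,200), tips at (175,190) over its top). I'll measure the actual tip height with the depth.

```bash
python3 - <<'E'
from h import *
p,d=snapshot("scene"); X=S.cloud(d); o=r.get_obs(); print(o["ee_pos"])
R=cv2.Rodrigues
c,s=np.cos(.68),np.sin(.68); L=X-o["ee_pos"]; tx=c*L[...,0]+s*L[...,1]; ty=s*L[...,0]-c*L[...,1]
g=cv2.cvtColor(p,cv2.COLOR_BGR2GRAY)
m=(abs(tx)<.02)&(abs(ty)<.06)&(d>0)
for lo in np.arange(-.002,.07,.004):
    k=m&(X[...,2]>=lo)&(X[...,2]<lo+.004); 
    if k.sum(): print("%.3f n%d gray %.0f tx %.3f..%.3f ty %.3f..%.3f"%(lo,k.sum(),np.median(g[k]),tx[k].min(),tx[k].max(),ty[k].min(),ty[k].max()))
uv=S.P@np.r_[o["ee_pos"],1]; print(uv[:2]/uv[2])
E
```

```text
[ 0.53930584 -0.15287331  0.01478054]
-0.002 n447 gray 77 tx -0.020..0.020 ty -0.060..0.059
0.002 n135 gray 77 tx -0.019..0.020 ty -0.059..0.060
0.006 n12 gray 81 tx -0.016..0.020 ty -0.056..0.019
0.010 n15 gray 82 tx -0.020..0.017 ty -0.010..0.019
0.014 n117 gray 157 tx -0.020..0.020 ty -0.016..0.019
0.018 n99 gray 134 tx -0.019..0.020 ty -0.015..0.019
0.022 n1 gray 175 tx 0.003..0.003 ty -0.010..-0.010
0.034 n1 gray 40 tx -0.007..-0.007 ty -0.011..-0.011
0.038 n5 gray 13 tx -0.007..0.006 ty -0.011..0.016
0.042 n10 gray 23 tx -0.007..0.012 ty -0.011..0.017
0.046 n18 gray 24 tx -0.010..0.012 ty -0.020..0.021
0.050 n22 gray 26 tx -0.010..0.013 ty -0.022..0.024
0.054 n22 gray 30 tx -0.006..0.013 ty -0.022..0.025
0.058 n18 gray 30 tx -0.007..0.013 ty -0.022..0.024
0.062 n22 gray 17 tx -0.002..0.013 ty -0.023..0.025
0.066 n23 gray 24 tx -0.005..0.013 ty -0.015..0.024
[248.27156313 260.45745926]
```

The depth shows the tips (width 20 mm) at z ≈ 0.037, about 33 mm higher than the reported TCP implies, though xy is right. The reported z or the stated tip offset is off, so I'll lower by measured tip height and watch the force.

Converted, 0.006 m / 0.3 = 0.02.

```bash
cat >> h.py <<'E'
def tip(tag=""):
    p,d=snapshot("scene"); X=S.cloud(d); o=r.get_obs(); yw=o["tcp_rot"][2]; c,s=np.cos(yw),np.sin(yw); L=X-o["ee_pos"]
    tx=c*L[...,0]+s*L[...,1]; ty=s*L[...,0]-c*L[...,1]; g=p.max(2)
    m=(abs(tx)<.014)&(abs(ty)<.06)&(d>0)&(g<55)&(X[...,2]>.002)&(X[...,2]<.2)
    for n,k in(("-",m&(ty<0)),("+",m&(ty>0))):
        if k.sum()>5:
            z=X[...,2][k]; f=z<np.sort(z)[4]+.015
            print("tip",n,"n",k.sum(),"zlow",np.round(np.sort(z)[[0,2,4,8]],4),"ty",ty[k][f].min().round(4),ty[k][f].max().round(4),"tx",tx[k][f].mean().round(4))
    print("ee",o["ee_pos"].round(4),"F",o["ft_force"].round(1),"w",round(o["gripper_width"],4),"gf",o["gripper_force"])
E
```

Request:
{"method": "jog_arm", "body": {
  "motion": [
    [[0, 0, 0, 0, 0, 0, 0.05], [0, 0, 0, 0, 0, 0, 0.05], [0, 0, 0, 0, 0, 0, 0.05], [0, 0, 0, 0, 0, 0.02, 0.05], [0, 0, 0, 0, 0, 0.02, 0.05], [0, 0, 0, 0, 0, 0, 0.05]]
  ]
}}

```text
time_s: 4.55
ee_pos: [0.5388, -0.1527, 0.0017]
tcp_rot: [-3.14, 0.001, 0.68]
ft_force: [0.6, 0.5, -0.2]
gripper_width: 0.0499
gripper_force: 0.0
```

```bash
python3 -c "from h import *;tip()"
```

```text
tip - n 313 zlow [0.0028 0.0312 0.0331 0.0347] ty -0.0376 -0.0235 tx 0.0022
tip + n 559 zlow [0.0022 0.0034 0.04   0.043 ] ty 0.0289 0.0395 tx 0.0045
ee [ 0.539  -0.1528  0.0022] F [-0.3  0.3  0.6] w 0.0502 gf 0.0
```

Converted, 0.006 m / 0.3 = 0.02.

Request:
{"method": "jog_arm", "body": {
  "motion": [
    [[0, 0, 0, 0, 0, 0.02, 0.05], [0, 0, 0, 0, 0, 0.02, 0.05], [0, 0, 0, 0, 0, 0, 0.05], [0, 0, 0, 0, 0, 0, 0.05]]
  ]
}}

```text
time_s: 5.0
ee_pos: [0.5392, -0.1529, -0.0094]
tcp_rot: [-3.141, 0.0, 0.68]
ft_force: [0.1, 0.1, -0.4]
gripper_width: 0.0503
gripper_force: 0.0
```

```bash
python3 -c "from h import *;tip()"
```

```text
tip - n 306 zlow [0.0031 0.0201 0.0211 0.0238] ty -0.0382 -0.024 tx 0.0009
tip + n 541 zlow [0.0033 0.0047 0.0238 0.029 ] ty 0.0263 0.039 tx 0.0049
ee [ 0.5393 -0.1529 -0.0092] F [-0.6  0.4 -0.2] w 0.05 gf 0.0
```

Request:
{"method": "jog_arm", "body": {
  "motion": [
    [[0, 0, 0, 0, 0, 0.0167, 0.05], [0, 0, 0, 0, 0, 0, 0.05], [0, 0, 0, 0, 0, 0, 0.05]]
  ]
}}

```text
time_s: 5.35
ee_pos: [0.5392, -0.1529, -0.0143]
tcp_rot: [-3.141, 0.0, 0.68]
ft_force: [-0.4, 0.9, 0.3]
gripper_width: 0.0499
gripper_force: 0.0
```

```bash
python3 -c "from h import *;tip()"
```

```text
tip - n 301 zlow [0.0029 0.015  0.0167 0.0182] ty -0.036 -0.0233 tx 0.0019
tip + n 534 zlow [0.0024 0.0192 0.0226 0.0256] ty 0.0262 0.0392 tx 0.0058
ee [ 0.5393 -0.1529 -0.0142] F [-0.2  0.3 -0.1] w 0.0502 gf 0.0
```

Request:
{"method": "jog_arm", "body": {
  "motion": [
    [[0, 0, 0, 0, 0, 0.01, 0.05], [0, 0, 0, 0, 0, 0.01, 0.045], [0, 0, 0, 0, 0, 0.01, 0.045], [0, 0, 0, 0, 0, 0, 0.045], [0, 0, 0, 0, 0, 0, 0.045]]
  ]
}}

```text
time_s: 5.9
ee_pos: [0.5393, -0.1529, -0.0233]
tcp_rot: [-3.141, 0.0, 0.68]
ft_force: [0.3, 0.3, 0.2]
gripper_width: 0.0448
gripper_force: 0.0
```

```bash
python3 -c "from h import *;tip()"
```

```text
tip - n 298 zlow [0.0044 0.0055 0.0074 0.0097] ty -0.0371 -0.0212 tx 0.0021
tip + n 569 zlow [0.0021 0.0034 0.0137 0.0177] ty 0.0233 0.0369 tx 0.0051
ee [ 0.5393 -0.1529 -0.0232] F [-0.7  0.3  0.5] w 0.0452 gf 0.0
```

Request:
{"method": "jog_arm", "body": {
  "motion": [
    [[0, 0, 0, 0, 0, 0, 0.038], [0, 0, 0, 0, 0, 0, 0.03], [0, 0, 0, 0, 0, 0, 0.025], [0, 0, 0, 0, 0, 0, 0.025], [0, 0, 0, 0, 0, 0, 0.025], [0, 0, 0, 0, 0, 0, 0.025]]
  ]
}}

```text
time_s: 6.55
ee_pos: [0.5394, -0.1529, -0.0228]
tcp_rot: [3.141, -0.0, 0.68]
ft_force: [-1.2, -0.2, 7.5]
gripper_width: 0.0327
gripper_force: 60.7
```

```bash
python3 -c "from h import *;tip();go(.6081,.013,.1,.68)"
```

```text
tip - n 272 zlow [0.0133 0.0184 0.019  0.0218] ty -0.0298 -0.0147 tx 0.0033
tip + n 551 zlow [0.0021 0.009  0.0138 0.0168] ty 0.023 0.0329 tx 0.005
ee [ 0.5394 -0.1529 -0.0228] F [-3.2  0.9  7.8] w 0.0326 gf 60.665645599365234
rz -0.000 then tool d 0.1577 -0.0858 -0.1228 q [ 0.23  1.03 -0.02  1.71  0.05  0.4  -0.72] F [-3.2  0.9  7.8]
```

Gripped (60 N, 33 mm), with tips just touching the table. That gives tip z ≈ ee z + 0.023 at this width, and I'll use it from here. Lift and carry to the red tray.

Converted, -0.043 m / 0.3 = -0.1433, -0.04 m / 0.3 = -0.1333.

Request:
{"method": "jog_arm", "body": {
  "motion": [
    [[0, 0, 0, 0, 0, -0.0333, 0.025], [0, 0, 0, 0, 0, -0.1, 0.025], [0, 0, 0, 0, 0, -0.1333, 0.025], [0, 0, 0, 0, 0, -0.1433, 0.025], [0, 0, 0, 0.1067, -0.0567, 0, 0.025], [0, 0, 0, 0.1067, -0.0567, 0, 0.025], [0, 0, 0, 0.1067, -0.0567, 0, 0.025], [0, 0, 0, 0.1067, -0.0567, 0, 0.025], [0, 0, 0, 0.1, -0.06, 0, 0.025], [0, 0, 0, 0, 0, 0, 0.025], [0, 0, 0, 0, 0, 0, 0.025]]
  ]
}}

```text
time_s: 7.7
ee_pos: [0.608, 0.0137, 0.1002]
tcp_rot: [3.142, 0.0, 0.681]
ft_force: [0.5, -0.8, -1.1]
gripper_width: 0.0327
gripper_force: 59.8
```

```bash
python3 - <<'E'
from h import *
go(.6081,.013,-.0175,.68); o=r.get_obs(); print(o["gripper_width"],o["gripper_force"])
p,_=snapshot("scene"); cv2.imwrite("pics/c1.png",cv2.resize(p[150:350,220:440],(660,600)))
E
```

```text
rz 0.001 then tool d -0.0003 0.0006 0.1177 q [-0.08  0.89  0.01  1.48 -0.01  0.78 -0.95] F [ 0.5 -0.8 -1.1]
0.03271430875460328 59.829665422439575
```

View pics/c1.png

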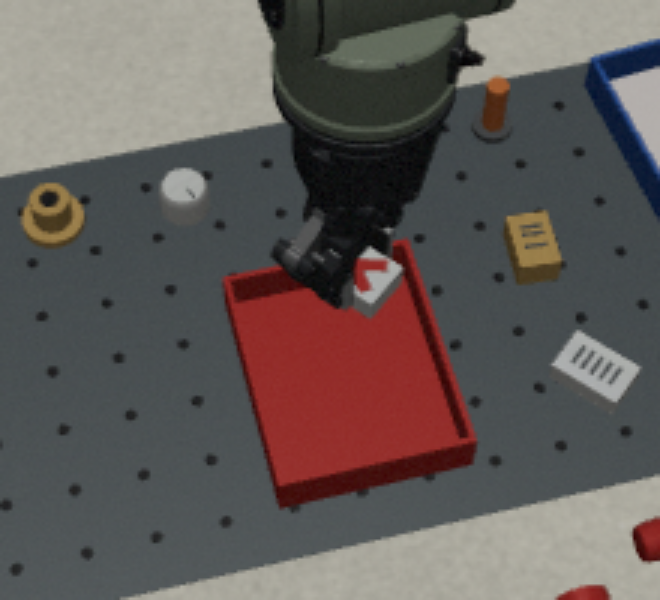

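Block is held level at crop (370,280) over the red tray. Lowering.

Converted, 0.035 m / 0.3 = 0.1167, 0.025 m / 0.3 = 0.0833.

Request:
{"method": "jog_arm", "body": {
  "motion": [
    [[0, 0, 0, 0, 0, 0.1167, 0.025], [0, 0, 0, 0, 0, 0.1167, 0.025], [0, 0, 0, 0, 0, 0.0833, 0.025], [0, 0, 0, 0, 0, 0.04, 0.025], [0, 0, 0, 0, 0, 0.0167, 0.025], [0, 0, 0, 0, 0, 0.01, 0.025], [0, 0, 0, 0, 0, 0, 0.025], [0, 0, 0, 0, 0, 0, 0.025]]
  ]
}}

```text
time_s: 8.55
ee_pos: [0.6086, 0.0132, -0.0143]
tcp_rot: [3.141, -0.001, 0.68]
ft_force: [0.2, 0.1, -0.6]
gripper_width: 0.0328
gripper_force: 59.9
```

Request:
{"method": "jog_arm", "body": {
  "motion": [
    [[0, 0, 0, 0, 0, 0.0033, 0.025], [0, 0, 0, 0, 0, 0, 0.025]]
  ]
}}

```text
time_s: 8.75
ee_pos: [0.6083, 0.0134, -0.0159]
tcp_rot: [3.141, -0.0, 0.68]
ft_force: [0.7, -0.6, -1.3]
gripper_width: 0.0327
gripper_force: 59.9
```

Request:
{"method": "jog_arm", "body": {
  "motion": [
    [[0, 0, 0, 0, 0, 0.0033, 0.025], [0, 0, 0, 0, 0, 0, 0.025]]
  ]
}}

```text
time_s: 8.95
ee_pos: [0.6081, 0.0133, -0.0173]
tcp_rot: [-3.141, 0.0, 0.68]
ft_force: [0.6, 0.4, -1.5]
gripper_width: 0.033
gripper_force: 59.9
```

Converted, 0.001 m / 0.3 = 0.0033.

Request:
{"method": "jog_arm", "body": {
  "motion": [
    [[0, 0, 0, 0, 0, 0.0033, 0.025], [0, 0, 0, 0, 0, 0, 0.025]]
  ]
}}

```text
time_s: 9.15
ee_pos: [0.6081, 0.0133, -0.0183]
tcp_rot: [-3.141, 0.0, 0.68]
ft_force: [0.7, 1.3, -0.9]
gripper_width: 0.0324
gripper_force: 59.9
```

Request:
{"method": "jog_arm", "body": {
  "motion": [
    [[0, 0, 0, 0, 0, 0.0017, 0.025], [0, 0, 0, 0, 0, 0, 0.025]]
  ]
}}

```text
time_s: 9.35
ee_pos: [0.6081, 0.0133, -0.0187]
tcp_rot: [-3.141, -0.0, 0.68]
ft_force: [0.5, -0.2, -0.9]
gripper_width: 0.0325
gripper_force: 59.9
```

Converted, 0.001 m / 0.3 = 0.0033.

Request:
{"method": "jog_arm", "body": {
  "motion": [
    [[0, 0, 0, 0, 0, 0.0033, 0.025], [0, 0, 0, 0, 0, 0, 0.025], [0, 0, 0, 0, 0, 0, 0.025]]
  ]
}}

```text
time_s: 9.65
ee_pos: [0.6082, 0.0134, -0.0188]
tcp_rot: [3.142, -0.0, 0.68]
ft_force: [-5.3, -0.7, 16.7]
gripper_width: 0.0327
gripper_force: 61.9
```

Request:
{"method": "jog_arm", "body": {
  "motion": [
    [[0, 0, 0, 0, 0, 0, 0.034], [0, 0, 0, 0, 0, 0, 0.038], [0, 0, 0, 0, 0, 0, 0.044], [0, 0, 0, 0, 0, 0, 0.05], [0, 0, 0, 0, 0, 0, 0.05], [0, 0, 0, 0, 0, -0.0333, 0.05], [0, 0, 0, 0, 0, -0.1, 0.05], [0, 0, 0, 0, 0, -0.1333, 0.05], [0, 0, 0, 0, 0, -0.1333, 0.05], [0, 0, 0, 0, 0, 0, 0.05], [0, 0, 0, 0, 0, 0, 0.05]]
  ]
}}

```text
time_s: 10.75
ee_pos: [0.6085, 0.0133, 0.1016]
tcp_rot: [3.141, -0.001, 0.68]
ft_force: [0.3, -1.1, -1.0]
gripper_width: 0.0499
gripper_force: 0.0
```

```bash
python3 -c "from h import *;go(.434,-.159,.1,.4)"
```

```text
rz 0.280 then tool d -0.2278 0.0908 0.0016 q [-0.08  0.89  0.01  1.48 -0.01  0.78 -0.95] F [ 0.3 -1.1 -1. ]
```

Converted, -0.038 m / 0.3 = -0.1267, 0.03 m / 0.3 = 0.1, 0.14 rad / 4 = 0.035.

Request:
{"method": "jog_arm", "body": {
  "motion": [
    [[0, 0, 0.035, 0, 0, 0, 0.05], [0, 0, 0.035, 0, 0, 0, 0.05], [0, 0, 0, -0.1267, 0.05, 0, 0.05], [0, 0, 0, -0.1267, 0.05, 0, 0.05], [0, 0, 0, -0.1267, 0.05, 0, 0.05], [0, 0, 0, -0.1267, 0.05, 0, 0.05], [0, 0, 0, -0.1267, 0.05, 0, 0.05], [0, 0, 0, -0.1267, 0.0533, 0, 0.05], [0, 0, 0, 0, 0, 0.1, 0.05], [0, 0, 0, 0, 0, 0.0667, 0.05], [0, 0, 0, 0, 0, 0, 0.05], [0, 0, 0, 0, 0, 0, 0.05]]
  ]
}}

```text
time_s: 11.95
ee_pos: [0.4333, -0.1591, 0.0504]
tcp_rot: [-3.141, 0.001, 0.4]
ft_force: [0.1, -0.3, 0.6]
gripper_width: 0.05
gripper_force: 0.0
```

```bash
python3 - <<'E'
from h import *
tip()
go(.434,-.159,-.011,.4)
q,_=snapshot("top");p,d=snapshot("scene"); cv2.imwrite("pics/c2.png",np.hstack([cv2.resize(q[100:340,270:460],(400,500)),cv2.resize(p[180:330,200:380],(400,500))]))
E
```

```text
tip - n 424 zlow [0.0027 0.0294 0.0301 0.0323] ty -0.0257 -0.0002 tx -0.0001
tip + n 480 zlow [0.0275 0.0291 0.0294 0.0318] ty 0.0001 0.0054 tx 0.0019
ee [ 0.4336 -0.1591  0.0508] F [ 0.4  0.6 -0.1] w 0.0501 gf 0.0
rz 0.000 then tool d 0.0004 0.0000 0.0618 q [ 0.28  0.83  0.01  2.04 -0.03  0.27 -0.86] F [ 0.4  0.6 -0.1]
```

View pics/c2.png

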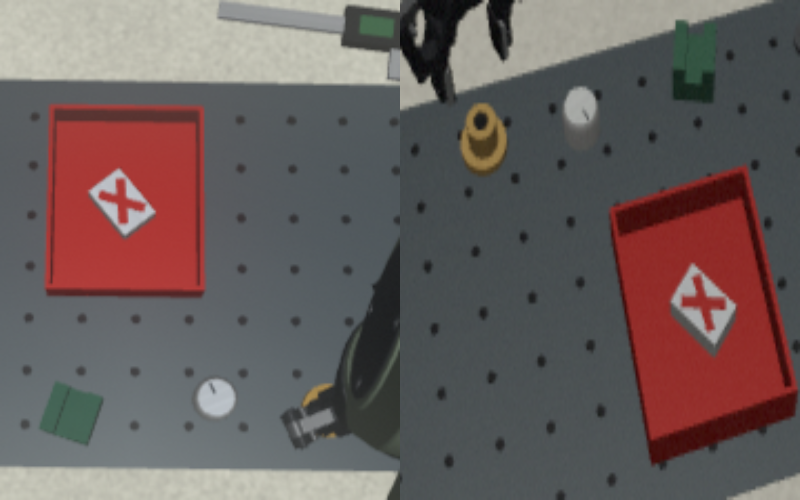

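The reject block lies flat in the red tray (scene crop (703,308)). The gripper is above the bush, so I'll lower onto the hub.

Converted, 0.03 m / 0.3 = 0.1, 0.01 m / 0.3 = 0.0333.

Request:
{"method": "jog_arm", "body": {
  "motion": [
    [[0, 0, 0, 0, 0, 0.1, 0.045], [0, 0, 0, 0, 0, 0.05, 0.045], [0, 0, 0, 0, 0, 0.0333, 0.045], [0, 0, 0, 0, 0, 0.02, 0.045], [0, 0, 0, 0, 0, 0, 0.045], [0, 0, 0, 0, 0, 0, 0.045]]
  ]
}}

```text
time_s: 12.7
ee_pos: [0.4338, -0.1593, -0.0101]
tcp_rot: [3.141, -0.0, 0.4]
ft_force: [0.5, 0.2, 0.1]
gripper_width: 0.045
gripper_force: 0.0
```

```bash
python3 -c "from h import *;tip()"
```

```text
tip - n 380 zlow [0.0158 0.0181 0.0219 0.0239] ty -0.0348 -0.0005 tx 0.0028
tip + n 499 zlow [0.0235 0.0278 0.0282 0.0296] ty 0.0004 0.0366 tx 0.0046
ee [ 0.4338 -0.1593 -0.0101] F [-0.4  0.4 -0.5] w 0.0455 gf 0.0
```

Request:
{"method": "jog_arm", "body": {
  "motion": [
    [[0, 0, 0, 0, 0, 0, 0.038], [0, 0, 0, 0, 0, 0, 0.032], [0, 0, 0, 0, 0, 0, 0.026], [0, 0, 0, 0, 0, 0, 0.02], [0, 0, 0, 0, 0, 0, 0.02], [0, 0, 0, 0, 0, 0, 0.02]]
  ]
}}

```text
time_s: 13.35
ee_pos: [0.4337, -0.1594, -0.0101]
tcp_rot: [3.141, -0.001, 0.4]
ft_force: [-1.1, 0.3, 13.9]
gripper_width: 0.0251
gripper_force: 58.1
```

Converted, -0.015 m / 0.3 = -0.05, -0.01 m / 0.3 = -0.0333.

Request:
{"method": "jog_arm", "body": {
  "motion": [
    [[0, 0, 0, 0, 0, -0.0167, 0.02], [0, 0, 0, 0, 0, -0.0333, 0.02], [0, 0, 0, 0, 0, -0.05, 0.02], [0, 0, 0, 0, 0, 0, 0.02], [0, 0, 0, 0, 0, 0, 0.02]]
  ]
}}

```text
time_s: 13.85
ee_pos: [0.4337, -0.1593, 0.0195]
tcp_rot: [3.141, -0.001, 0.4]
ft_force: [0.1, -0.5, -2.1]
gripper_width: 0.0254
gripper_force: 59.3
```

```bash
python3 - <<'E'
from h import *
p,d=snapshot("scene"); cv2.imwrite("pics/c3.png",cv2.resize(p[150:270,190:310],(500,500)))
go(.5558,-.339,.1,.0)
E
```

```text
rz 0.400 then tool d 0.1223 0.1798 -0.0809 q [ 0.28  0.9   0.01  2.06 -0.03  0.19 -0.86] F [-0.3  0.1 -2. ]
```

View pics/c3.png

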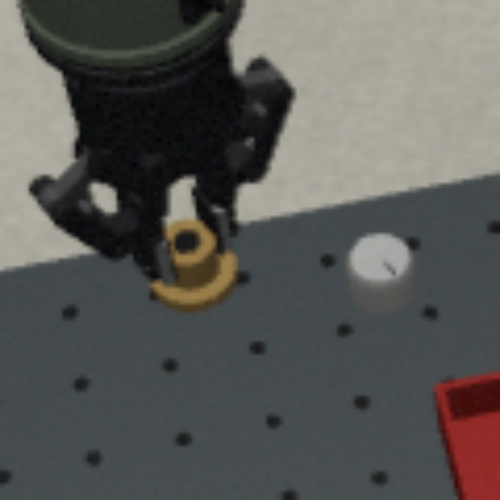

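Bush is held level, flange down (crop (195,275)). Carry it to the near half of the yellow tray.

Converted, -0.04 m / 0.3 = -0.1333.

Request:
{"method": "jog_arm", "body": {
  "motion": [
    [[0, 0, 0, 0, 0, -0.1333, 0.02], [0, 0, 0, 0, 0, -0.1333, 0.02], [0, 0, 0, 0, 0.1333, 0, 0.02], [0, 0, 0, 0, 0.1333, 0, 0.02], [0, 0, 0, 0, 0.1333, 0, 0.02], [0, 0, 0, 0, 0.1333, 0, 0.02], [0, 0, 0, 0, 0.1333, 0, 0.02], [0, 0, 0, 0, 0, 0, 0.02], [0, 0, 0, 0, 0, 0, 0.02]]
  ]
}}

```text
time_s: 14.8
ee_pos: [0.5108, -0.3435, 0.098]
tcp_rot: [-3.14, 0.001, 0.399]
ft_force: [0.0, 1.3, -1.6]
gripper_width: 0.0254
gripper_force: 60.1
```

```bash
python3 -c "from h import *;go(.521,-.337,.1,.4)"
```

```text
rz -0.001 then tool d 0.0119 -0.0020 -0.0020 q [ 0.55  0.9  -0.02  1.45  0.02  0.8  -0.65] F [ 0.   1.3 -1.6]
```

Converted, 0.04 m / 0.3 = 0.1333, 0.03 m / 0.3 = 0.1.

Request:
{"method": "jog_arm", "body": {
  "motion": [
    [[0, 0, 0, 0.0397, -0.0067, 0.1, 0.02], [0, 0, 0, 0, 0, 0.1333, 0.02], [0, 0, 0, 0, 0, 0.0667, 0.02], [0, 0, 0, 0, 0, 0.0333, 0.02], [0, 0, 0, 0, 0, 0, 0.02], [0, 0, 0, 0, 0, 0, 0.02], [0, 0, 0, 0, 0, 0.0067, 0.02], [0, 0, 0, 0, 0, 0, 0.02]]
  ]
}}

```text
time_s: 15.6
ee_pos: [0.5218, -0.3371, -0.0021]
tcp_rot: [3.141, -0.001, 0.4]
ft_force: [-1.4, 0.7, -2.0]
gripper_width: 0.0254
gripper_force: 60.1
```

Request:
{"method": "jog_arm", "body": {
  "motion": [
    [[0, 0, 0, 0, 0, 0.0033, 0.02], [0, 0, 0, 0, 0, 0, 0.02], [0, 0, 0, 0, 0, 0, 0.02]]
  ]
}}

```text
time_s: 15.9
ee_pos: [0.5216, -0.337, -0.0036]
tcp_rot: [-3.142, -0.0, 0.4]
ft_force: [0.6, 0.4, -2.4]
gripper_width: 0.0254
gripper_force: 60.1
```

Converted, 0.001 m / 0.3 = 0.0033.

Request:
{"method": "jog_arm", "body": {
  "motion": [
    [[0, 0, 0, 0, 0, 0.0033, 0.02], [0, 0, 0, 0, 0, 0, 0.02]]
  ]
}}

```text
time_s: 16.1
ee_pos: [0.5215, -0.337, -0.0048]
tcp_rot: [-3.141, 0.0, 0.4]
ft_force: [-0.6, -1.7, -2.4]
gripper_width: 0.0257
gripper_force: 60.1
```

Request:
{"method": "jog_arm", "body": {
  "motion": [
    [[0, 0, 0, 0, 0, 0.0033, 0.02], [0, 0, 0, 0, 0, 0, 0.02], [0, 0, 0, 0, 0, 0, 0.02]]
  ]
}}

```text
time_s: 16.4
ee_pos: [0.5215, -0.337, -0.0058]
tcp_rot: [-3.141, 0.0, 0.4]
ft_force: [-0.9, -0.1, -2.3]
gripper_width: 0.0253
gripper_force: 60.1
```

Converted, 0.0007 m / 0.3 = 0.0023.

Request:
{"method": "jog_arm", "body": {
  "motion": [
    [[0, 0, 0, 0, 0, 0.0023, 0.02], [0, 0, 0, 0, 0, 0, 0.02], [0, 0, 0, 0, 0, 0, 0.02]]
  ]
}}

```text
time_s: 16.7
ee_pos: [0.5216, -0.337, -0.006]
tcp_rot: [3.142, -0.0, 0.4]
ft_force: [-2.1, 0.9, 5.3]
gripper_width: 0.0256
gripper_force: 61.1
```

Converted, -0.04 m / 0.3 = -0.1333, -0.03 m / 0.3 = -0.1, 0.12 rad / 4 = 0.03.

Request:
{"method": "jog_arm", "body": {
  "motion": [
    [[0, 0, 0, 0, 0, 0, 0.028], [0, 0, 0, 0, 0, 0, 0.034], [0, 0, 0, 0, 0, 0, 0.04], [0, 0, 0, 0, 0, 0, 0.045], [0, 0, 0, 0, 0, 0, 0.045], [0, 0, 0, 0, 0, -0.0333, 0.045], [0, 0, 0, 0, 0, -0.1, 0.045], [0, 0, 0, 0, 0, -0.1333, 0.045], [0, 0, 0, 0, 0, -0.1333, 0.045], [0, 0, 0.03, 0, 0, 0, 0.045], [0, 0, 0.03, 0, 0, 0, 0.045], [0, 0, 0.03, 0, 0, 0, 0.045], [0, 0, 0.03, 0, 0, 0, 0.045], [0, 0, 0, 0, 0, 0, 0.045]]
  ]
}}

```text
time_s: 18.1
ee_pos: [0.5217, -0.3369, 0.1143]
tcp_rot: [3.141, -0.0, -0.082]
ft_force: [-0.0, 1.3, -0.1]
gripper_width: 0.0451
gripper_force: 0.0
```

```bash
python3 -c "from h import *;go(.5438,.1623,.1,-.08)"
```

```text
rz -0.002 then tool d -0.0179 -0.4993 0.0143 q [ 0.47  0.89  0.12  1.42 -0.12  0.84 -1.03] F [-0.   1.3 -0.1]
```

Converted, -0.038 m / 0.3 = -0.1267, 0.03 m / 0.3 = 0.1.

Request:
{"method": "jog_arm", "body": {
  "motion": [
    [[0, 0, 0, -0.0043, -0.1267, 0, 0.045], [0, 0, 0, -0.0043, -0.1267, 0, 0.045], [0, 0, 0, -0.0043, -0.1267, 0, 0.045], [0, 0, 0, -0.0043, -0.1267, 0, 0.045], [0, 0, 0, -0.0043, -0.1267, 0, 0.045], [0, 0, 0, -0.0043, -0.1267, 0, 0.045], [0, 0, 0, -0.0043, -0.1267, 0, 0.045], [0, 0, 0, -0.0043, -0.1267, 0, 0.045], [0, 0, 0, -0.0043, -0.1267, 0, 0.045], [0, 0, 0, -0.0043, -0.1267, 0, 0.045], [0, 0, 0, -0.0043, -0.1267, 0, 0.045], [0, 0, 0, -0.0043, -0.1267, 0, 0.045], [0, 0, 0, -0.0043, -0.1267, 0, 0.045], [0, 0, 0, 0, 0, 0.1, 0.045], [0, 0, 0, 0, 0, 0.1, 0.045], [0, 0, 0, 0, 0, 0, 0.045], [0, 0, 0, 0, 0, 0, 0.045]]
  ]
}}

```text
time_s: 19.8
ee_pos: [0.5445, 0.1566, 0.0545]
tcp_rot: [-3.141, 0.0, -0.078]
ft_force: [-0.5, 0.3, -0.1]
gripper_width: 0.0449
gripper_force: 0.0
```

```bash
python3 - <<'E'
from h import *
tip()
go(.5438,.1623,-.018,-.08)
q,_=snapshot("top");p,d=snapshot("scene"); cv2.imwrite("pics/c4.png",np.hstack([cv2.resize(q[130:330,430:600],(400,450)),cv2.resize(p[170:290,340:460],(400,450))]))
E
```

```text
tip - n 497 zlow [0.0023 0.0822 0.0851 0.087 ] ty -0.0368 -0.0215 tx 0.0036
tip + n 502 zlow [0.0024 0.0039 0.0874 0.0904] ty 0.0185 0.0363 tx 0.0064
ee [0.5449 0.1566 0.0551] F [0.1 0.9 0.5] w 0.0451 gf 0.0
rz 0.001 then tool d -0.0015 -0.0056 0.0731 q [-0.44  0.92  0.2   1.67 -0.3   0.58 -1.71] F [0.1 0.9 0.5]
```

View pics/c4.png

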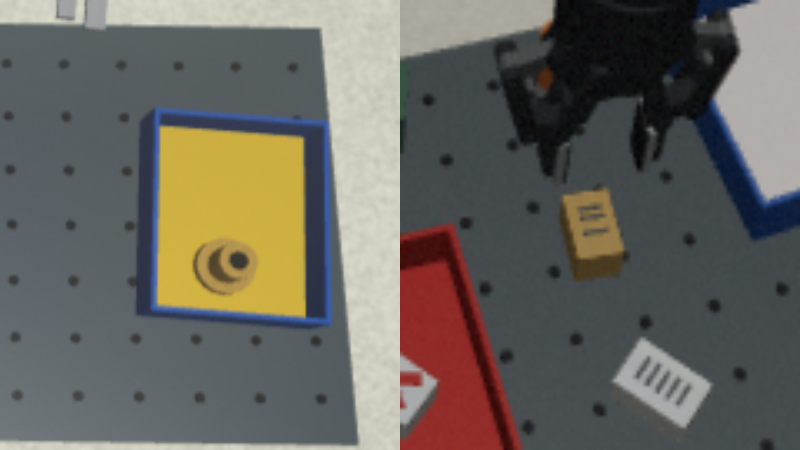

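The bush stands in the yellow tray (left crop (225,265)) with room above it. The gripper is above the brass block (right crop (595,230)). Lowering with a 6 mm lateral correction.

Converted, 0.03 m / 0.3 = 0.1, 0.02 m / 0.3 = 0.0667.

Request:
{"method": "jog_arm", "body": {
  "motion": [
    [[0, 0, 0, -0.0043, -0.0187, 0, 0.045], [0, 0, 0, 0, 0, 0.1, 0.045], [0, 0, 0, 0, 0, 0.0667, 0.045], [0, 0, 0, 0, 0, 0.04, 0.045], [0, 0, 0, 0, 0, 0.0267, 0.045], [0, 0, 0, 0, 0, 0.01, 0.045], [0, 0, 0, 0, 0, 0, 0.045], [0, 0, 0, 0, 0, 0, 0.045]]
  ]
}}

```text
time_s: 20.75
ee_pos: [0.5438, 0.1626, -0.0187]
tcp_rot: [-3.141, -0.001, -0.08]
ft_force: [0.1, -0.9, -0.1]
gripper_width: 0.0449
gripper_force: 0.0
```

```bash
python3 -c "from h import *;tip();go(.5438,.1623,-.018,-.08)"
```

```text
tip - n 398 zlow [0.0047 0.0111 0.0133 0.0148] ty -0.0396 -0.0218 tx 0.0034
tip + n 490 zlow [0.0049 0.015  0.0182 0.0212] ty 0.0158 0.0366 tx 0.0064
ee [ 0.5438  0.1625 -0.0187] F [-0.3  0.2  0.5] w 0.0447 gf 0.0
rz -0.000 then tool d -0.0000 0.0002 -0.0007 q [-0.43  1.04  0.16  1.69 -0.33  0.44 -1.7 ] F [-0.3  0.2  0.5]
```

Converted, -0.04 m / 0.3 = -0.1333, -0.03 m / 0.3 = -0.1.

Request:
{"method": "jog_arm", "body": {
  "motion": [
    [[0, 0, 0, 0, 0, 0, 0.038], [0, 0, 0, 0, 0, 0, 0.032], [0, 0, 0, 0, 0, 0, 0.026], [0, 0, 0, 0, 0, 0, 0.02], [0, 0, 0, 0, 0, 0, 0.02], [0, 0, 0, 0, 0, 0, 0.02], [0, 0, 0, 0, 0, -0.0333, 0.02], [0, 0, 0, 0, 0, -0.1, 0.02], [0, 0, 0, 0, 0, -0.1333, 0.02], [0, 0, 0, 0, 0, -0.1333, 0.02], [0, 0, 0, 0, 0, 0, 0.02]]
  ]
}}

```text
time_s: 21.9
ee_pos: [0.5454, 0.1628, 0.1055]
tcp_rot: [-3.139, -0.006, -0.08]
ft_force: [0.3, 0.4, -3.3]
gripper_width: 0.0285
gripper_force: 60.0
```

```bash
python3 -c "from h import *;go(.5950,-.3405,.1,-.08)"
```

```text
rz -0.000 then tool d 0.0897 0.4978 0.0055 q [-0.47  0.84  0.24  1.64 -0.28  0.69 -1.74] F [ 0.3  0.4 -3.3]
```

The rows are not in the units I measure in: shifts go in shares of 0.3 m and turns go in shares of 4 rad. I convert before sending: 0.038 m / 0.3 = 0.1267, 0.0067 m / 0.3 = 0.0223.

Request:
{"method": "jog_arm", "body": {
  "motion": [
    [[0, 0, 0, 0.0223, 0.1267, 0, 0.02], [0, 0, 0, 0.0223, 0.1267, 0, 0.02], [0, 0, 0, 0.0223, 0.1267, 0, 0.02], [0, 0, 0, 0.0223, 0.1267, 0, 0.02], [0, 0, 0, 0.0223, 0.1267, 0, 0.02], [0, 0, 0, 0.0223, 0.1267, 0, 0.02], [0, 0, 0, 0.0223, 0.1267, 0, 0.02], [0, 0, 0, 0.0223, 0.1267, 0, 0.02], [0, 0, 0, 0.0223, 0.1267, 0, 0.02], [0, 0, 0, 0.0223, 0.1267, 0, 0.02], [0, 0, 0, 0.0223, 0.1267, 0, 0.02], [0, 0, 0, 0.0223, 0.1267, 0, 0.02], [0, 0, 0, 0.0223, 0.1267, 0, 0.02], [0, 0, 0, 0, 0, 0, 0.02], [0, 0, 0, 0, 0, 0, 0.02]]
  ]
}}

```text
time_s: 23.4
ee_pos: [0.59, -0.3374, 0.0997]
tcp_rot: [-3.141, 0.001, -0.082]
ft_force: [0.3, 1.0, -2.7]
gripper_width: 0.0287
gripper_force: 60.2
```

```bash
python3 - <<'E'
from h import *
go(.5950,-.3405,-.0147,-.08)
q,_=snapshot("top");p,d=snapshot("scene"); cv2.imwrite("pics/c5.png",np.hstack([cv2.resize(q[130:330,430:600],(340,400)),cv2.resize(p[190:340,90:240],(400,400))]))
E
```

```text
rz -0.002 then tool d 0.0052 0.0027 0.1144 q [ 0.42  1.    0.14  1.16 -0.14  0.99 -1.08] F [ 0.3  1.  -2.7]
```

View pics/c5.png

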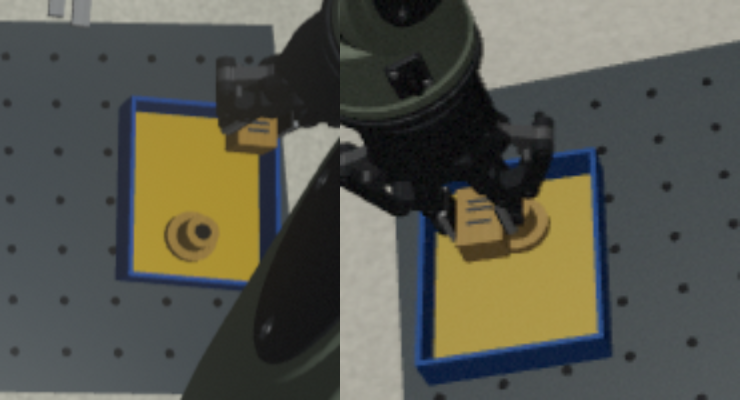

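The brass block is held level and the bush is below it at left crop (192,237). Parallax accounts for the shift; the target is the far half of the tray. Lowering.

Converted, 0.04 m / 0.3 = 0.1333, 0.03 m / 0.3 = 0.1.

Request:
{"method": "jog_arm", "body": {
  "motion": [
    [[0, 0, 0, 0.0173, 0.009, 0.1, 0.02], [0, 0, 0, 0, 0, 0.1333, 0.02], [0, 0, 0, 0, 0, 0.0833, 0.02], [0, 0, 0, 0, 0, 0.0333, 0.02], [0, 0, 0, 0, 0, 0.0167, 0.02], [0, 0, 0, 0, 0, 0.0067, 0.02], [0, 0, 0, 0, 0, 0, 0.02], [0, 0, 0, 0, 0, 0, 0.02]]
  ]
}}

```text
time_s: 24.3
ee_pos: [0.5962, -0.3403, -0.0103]
tcp_rot: [3.141, -0.001, -0.08]
ft_force: [-0.1, -0.2, -1.9]
gripper_width: 0.0283
gripper_force: 60.1
```

Request:
{"method": "jog_arm", "body": {
  "motion": [
    [[0, 0, 0, 0, 0, 0.0033, 0.02], [0, 0, 0, 0, 0, 0, 0.02], [0, 0, 0, 0, 0, 0, 0.02]]
  ]
}}

```text
time_s: 24.6
ee_pos: [0.5957, -0.3401, -0.0123]
tcp_rot: [-3.142, -0.0, -0.08]
ft_force: [-0.1, 0.3, -2.5]
gripper_width: 0.0286
gripper_force: 60.1
```

Converted, 0.001 m / 0.3 = 0.0033.

Request:
{"method": "jog_arm", "body": {
  "motion": [
    [[0, 0, 0, 0, 0, 0.0033, 0.02], [0, 0, 0, 0, 0, 0, 0.02], [0, 0, 0, 0, 0, 0, 0.02]]
  ]
}}

```text
time_s: 24.9
ee_pos: [0.5956, -0.34, -0.0135]
tcp_rot: [-3.141, 0.0, -0.08]
ft_force: [0.4, 0.1, -2.0]
gripper_width: 0.0285
gripper_force: 60.1
```

Converted, 0.001 m / 0.3 = 0.0033.

Request:
{"method": "jog_arm", "body": {
  "motion": [
    [[0, 0, 0, 0, 0, 0.0033, 0.02], [0, 0, 0, 0, 0, 0, 0.02], [0, 0, 0, 0, 0, 0, 0.02]]
  ]
}}

```text
time_s: 25.2
ee_pos: [0.5956, -0.3401, -0.0145]
tcp_rot: [-3.142, 0.0, -0.08]
ft_force: [0.8, -0.7, -2.4]
gripper_width: 0.0285
gripper_force: 60.1
```

Converted, 0.0005 m / 0.3 = 0.0017.

Request:
{"method": "jog_arm", "body": {
  "motion": [
    [[0, 0, 0, 0, 0, 0.0017, 0.02], [0, 0, 0, 0, 0, 0, 0.02], [0, 0, 0, 0, 0, 0, 0.02]]
  ]
}}

```text
time_s: 25.5
ee_pos: [0.5957, -0.3401, -0.0148]
tcp_rot: [3.142, -0.0, -0.08]
ft_force: [-0.5, 0.3, 2.2]
gripper_width: 0.0285
gripper_force: 60.6
```

Converted, -0.04 m / 0.3 = -0.1333, -0.03 m / 0.3 = -0.1, -0.13 rad / 4 = -0.0325.

Request:
{"method": "jog_arm", "body": {
  "motion": [
    [[0, 0, 0, 0, 0, 0, 0.03], [0, 0, 0, 0, 0, 0, 0.036], [0, 0, 0, 0, 0, 0, 0.042], [0, 0, 0, 0, 0, 0, 0.05], [0, 0, 0, 0, 0, 0, 0.05], [0, 0, 0, 0, 0, -0.0333, 0.05], [0, 0, 0, 0, 0, -0.1, 0.05], [0, 0, 0, 0, 0, -0.1333, 0.05], [0, 0, 0, 0, 0, -0.1333, 0.05], [0, 0, -0.0325, 0, 0, 0, 0.05], [0, 0, -0.0325, 0, 0, 0, 0.05], [0, 0, -0.03, 0, 0, 0, 0.05], [0, 0, 0, 0, 0, 0, 0.05]]
  ]
}}

```text
time_s: 26.8
ee_pos: [0.5957, -0.3403, 0.1059]
tcp_rot: [3.141, -0.001, 0.302]
ft_force: [-0.9, 0.1, 0.8]
gripper_width: 0.05
gripper_force: 0.0
```

```bash
python3 -c "from h import *;go(.4422,-.0645,.1,.3)"
```

```text
rz 0.002 then tool d -0.0651 -0.3088 0.0059 q [ 0.46  1.    0.04  1.13 -0.04  1.01 -0.77] F [-0.9  0.1  0.8]
```

Converted, -0.0385 m / 0.3 = -0.1283, 0.03 m / 0.3 = 0.1.

Request:
{"method": "jog_arm", "body": {
  "motion": [
    [[0, 0, 0, -0.0267, -0.1283, 0, 0.05], [0, 0, 0, -0.0267, -0.1283, 0, 0.05], [0, 0, 0, -0.0267, -0.1283, 0, 0.05], [0, 0, 0, -0.0267, -0.1283, 0, 0.05], [0, 0, 0, -0.0267, -0.1283, 0, 0.05], [0, 0, 0, -0.0267, -0.1283, 0, 0.05], [0, 0, 0, -0.0267, -0.1283, 0, 0.05], [0, 0, 0, -0.0267, -0.1283, 0, 0.05], [0, 0, 0, 0, 0, 0.1, 0.05], [0, 0, 0, 0, 0, 0.0667, 0.05], [0, 0, 0, 0, 0, 0, 0.05], [0, 0, 0, 0, 0, 0, 0.05]]
  ]
}}

```text
time_s: 28.0
ee_pos: [0.4436, -0.065, 0.0557]
tcp_rot: [3.141, 0.0, 0.297]
ft_force: [0.0, -0.2, 0.3]
gripper_width: 0.0501
gripper_force: 0.0
```

```bash
python3 - <<'E'
from h import *
go(.4422,-.0645,-.018,.3)
q,_=snapshot("top"); cv2.imwrite("pics/c6.png",cv2.resize(q[130:330,430:600],(340,400)))
E
```

```text
rz -0.003 then tool d -0.0012 -0.0009 0.0737 q [ 0.05  0.81  0.04  2.09 -0.12  0.24 -1.07] F [ 0.  -0.2  0.3]
```

View pics/c6.png

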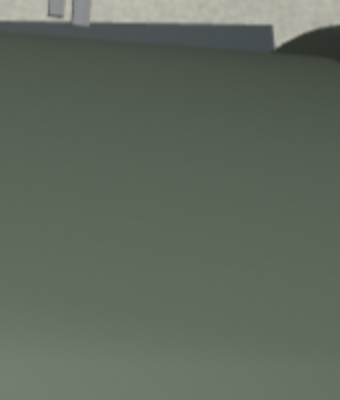

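The picture shows only the arm blocking the tray; I'll check the tray later. Lowering onto the knob.

Converted, 0.03 m / 0.3 = 0.1, 0.02 m / 0.3 = 0.0667.

Request:
{"method": "jog_arm", "body": {
  "motion": [
    [[0, 0, 0, -0.004, -0.003, 0.1, 0.05], [0, 0, 0, 0, 0, 0.0667, 0.05], [0, 0, 0, 0, 0, 0.0467, 0.05], [0, 0, 0, 0, 0, 0.02, 0.05], [0, 0, 0, 0, 0, 0.01, 0.05], [0, 0, 0, 0, 0, 0, 0.05], [0, 0, 0, 0, 0, 0, 0.05]]
  ]
}}

```text
time_s: 28.75
ee_pos: [0.4425, -0.0642, -0.0172]
tcp_rot: [3.141, -0.001, 0.3]
ft_force: [0.8, -0.6, -0.3]
gripper_width: 0.0498
gripper_force: 0.0
```

```bash
python3 -c "from h import *;tip();go(.4422,-.0645,-.018,.3)"
```

```text
tip - n 366 zlow [0.0023 0.0031 0.0126 0.015 ] ty -0.0373 -0.0224 tx 0.0019
tip + n 484 zlow [0.0026 0.0182 0.0194 0.0239] ty 0.0252 0.0388 tx 0.0065
ee [ 0.4425 -0.0642 -0.0172] F [ 0.2 -0.3  0.7] w 0.05 gf 0.0
rz -0.000 then tool d -0.0004 0.0002 0.0008 q [ 0.07  0.97  0.01  2.12 -0.13  0.05 -1.07] F [ 0.2 -0.3  0.7]
```

Converted, -0.04 m / 0.3 = -0.1333, -0.03 m / 0.3 = -0.1.

Request:
{"method": "jog_arm", "body": {
  "motion": [
    [[0, 0, 0, 0, 0, 0, 0.042], [0, 0, 0, 0, 0, 0, 0.036], [0, 0, 0, 0, 0, 0, 0.03], [0, 0, 0, 0, 0, 0, 0.025], [0, 0, 0, 0, 0, 0, 0.025], [0, 0, 0, 0, 0, 0, 0.025], [0, 0, 0, 0, 0, -0.0333, 0.025], [0, 0, 0, 0, 0, -0.1, 0.025], [0, 0, 0, 0, 0, -0.1333, 0.025], [0, 0, 0, 0, 0, -0.1333, 0.025], [0, 0, 0, 0, 0, 0, 0.025]]
  ]
}}

```text
time_s: 29.9
ee_pos: [0.4435, -0.0644, 0.1063]
tcp_rot: [3.14, -0.005, 0.3]
ft_force: [-0.1, -0.2, -2.2]
gripper_width: 0.0336
gripper_force: 60.3
```

```bash
python3 -c "from h import *;go(.443,.320,.1,.3)"
```

```text
rz -0.000 then tool d 0.1131 -0.3673 0.0063 q [ 0.03  0.71  0.07  2.06 -0.12  0.38 -1.08] F [-0.1 -0.2 -2.2]
```

Converted, -0.0367 m / 0.3 = -0.1223, 0.0113 m / 0.3 = 0.0377.

Request:
{"method": "jog_arm", "body": {
  "motion": [
    [[0, 0, 0, 0.0377, -0.1223, 0, 0.025], [0, 0, 0, 0.0377, -0.1223, 0, 0.025], [0, 0, 0, 0.0377, -0.1223, 0, 0.025], [0, 0, 0, 0.0377, -0.1223, 0, 0.025], [0, 0, 0, 0.0377, -0.1223, 0, 0.025], [0, 0, 0, 0.0377, -0.1223, 0, 0.025], [0, 0, 0, 0.0377, -0.1223, 0, 0.025], [0, 0, 0, 0.0377, -0.1223, 0, 0.025], [0, 0, 0, 0.0377, -0.1223, 0, 0.025], [0, 0, 0, 0.0377, -0.1223, 0, 0.025], [0, 0, 0, 0, 0, 0, 0.025], [0, 0, 0, 0, 0, 0, 0.025]]
  ]
}}

```text
time_s: 31.1
ee_pos: [0.4412, 0.32, 0.1019]
tcp_rot: [3.141, 0.001, 0.301]
ft_force: [-0.9, 0.2, -1.1]
gripper_width: 0.0331
gripper_force: 60.4
```

```bash
python3 - <<'E'
from h import *
go(.443,.320,-.0132,.3)
q,_=snapshot("top");p,d=snapshot("scene"); cv2.imwrite("pics/c7.png",np.hstack([cv2.resize(q[130:330,430:600],(340,400)),cv2.resize(p[120:270,380:530],(400,400))]))
E
```

```text
rz 0.001 then tool d 0.0017 0.0006 0.1151 q [-0.81  0.82  0.24  1.72 -0.3   0.63 -1.67] F [-0.9  0.2 -1.1]
```

View pics/c7.png

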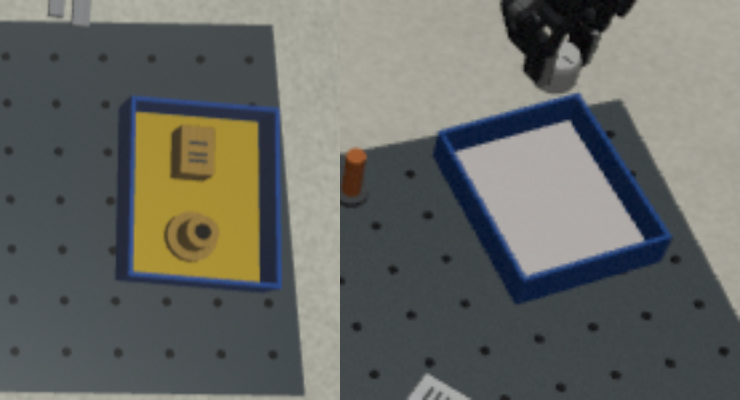

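Brass block and bush lie side by side in the yellow tray (left crop (193,150) and (192,237)). The knob hangs level above the white tray. Lowering.

Converted, 0.04 m / 0.3 = 0.1333, 0.03 m / 0.3 = 0.1.

Request:
{"method": "jog_arm", "body": {
  "motion": [
    [[0, 0, 0, 0.0057, 0, 0.1, 0.025], [0, 0, 0, 0, 0, 0.1333, 0.025], [0, 0, 0, 0, 0, 0.0833, 0.025], [0, 0, 0, 0, 0, 0.04, 0.025], [0, 0, 0, 0, 0, 0.0167, 0.025], [0, 0, 0, 0, 0, 0.0067, 0.025], [0, 0, 0, 0, 0, 0, 0.025], [0, 0, 0, 0, 0, 0, 0.025]]
  ]
}}

```text
time_s: 32.0
ee_pos: [0.4437, 0.3206, -0.0109]
tcp_rot: [-3.141, -0.001, 0.3]
ft_force: [-0.4, -0.9, -0.7]
gripper_width: 0.0334
gripper_force: 60.3
```

Request:
{"method": "jog_arm", "body": {
  "motion": [
    [[0, 0, 0, 0, 0, 0.0023, 0.025], [0, 0, 0, 0, 0, 0, 0.025], [0, 0, 0, 0, 0, 0, 0.025]]
  ]
}}

```text
time_s: 32.3
ee_pos: [0.4434, 0.3204, -0.0124]
tcp_rot: [-3.141, -0.0, 0.3]
ft_force: [-0.6, 0.0, -0.5]
gripper_width: 0.0332
gripper_force: 60.3
```

Request:
{"method": "jog_arm", "body": {
  "motion": [
    [[0, 0, 0, 0, 0, 0.0023, 0.025], [0, 0, 0, 0, 0, 0, 0.025], [0, 0, 0, 0, 0, 0, 0.025]]
  ]
}}

```text
time_s: 32.6
ee_pos: [0.4434, 0.3204, -0.0131]
tcp_rot: [-3.141, -0.0, 0.3]
ft_force: [-0.7, 0.1, 3.9]
gripper_width: 0.0327
gripper_force: 60.8
```

Converted, -0.04 m / 0.3 = -0.1333, -0.03 m / 0.3 = -0.1, -0.137 rad / 4 = -0.0343.

Request:
{"method": "jog_arm", "body": {
  "motion": [
    [[0, 0, 0, 0, 0, 0, 0.035], [0, 0, 0, 0, 0, 0, 0.04], [0, 0, 0, 0, 0, 0, 0.045], [0, 0, 0, 0, 0, 0, 0.05], [0, 0, 0, 0, 0, 0, 0.05], [0, 0, 0, 0, 0, -0.0333, 0.05], [0, 0, 0, 0, 0, -0.1, 0.05], [0, 0, 0, 0, 0, -0.1333, 0.05], [0, 0, 0, 0, 0, -0.1333, 0.05], [0, 0, -0.0343, 0, 0, 0, 0.05], [0, 0, -0.0338, 0, 0, 0, 0.05], [0, 0, -0.0338, 0, 0, 0, 0.05], [0, 0, 0, 0, 0, 0, 0.05]]
  ]
}}

```text
time_s: 33.9
ee_pos: [0.4435, 0.3202, 0.1075]
tcp_rot: [-3.141, -0.001, 0.709]
ft_force: [-0.9, -0.4, 0.0]
gripper_width: 0.05
gripper_force: 0.0
```

```bash
python3 -c "from h import *;go(.6472,.1730,.1,.707)"
```

```text
rz 0.002 then tool d 0.0593 0.2442 0.0075 q [-0.75  0.81  0.13  1.71 -0.16  0.64 -1.39] F [-0.9 -0.4  0. ]
```

Converted, 0.0349 m / 0.3 = 0.1163, 0.03 m / 0.3 = 0.1.

Request:
{"method": "jog_arm", "body": {
  "motion": [
    [[0, 0, 0, 0.0283, 0.1163, 0, 0.05], [0, 0, 0, 0.0283, 0.1163, 0, 0.05], [0, 0, 0, 0.0283, 0.1163, 0, 0.05], [0, 0, 0, 0.0283, 0.1163, 0, 0.05], [0, 0, 0, 0.0283, 0.1163, 0, 0.05], [0, 0, 0, 0.0283, 0.1163, 0, 0.05], [0, 0, 0, 0.0283, 0.1163, 0, 0.05], [0, 0, 0, 0, 0, 0.1, 0.05], [0, 0, 0, 0, 0, 0.0667, 0.05], [0, 0, 0, 0, 0, 0, 0.05], [0, 0, 0, 0, 0, 0, 0.05]]
  ]
}}

```text
time_s: 35.0
ee_pos: [0.6474, 0.1734, 0.0576]
tcp_rot: [3.141, -0.0, 0.705]
ft_force: [0.3, 1.2, 1.4]
gripper_width: 0.05
gripper_force: 0.0
```

```bash
python3 - <<'E'
from h import *
go(.6472,.1730,-.0222,.707)
p,d=snapshot("scene"); cv2.imwrite("pics/c8.png",cv2.resize(p[130:300,340:510],(500,500)))
E
```

```text
rz -0.002 then tool d -0.0004 0.0002 0.0798 q [-0.35  1.04  0.09  1.24 -0.1   0.87 -1.1 ] F [0.3 1.2 1.4]
```

View pics/c8.png

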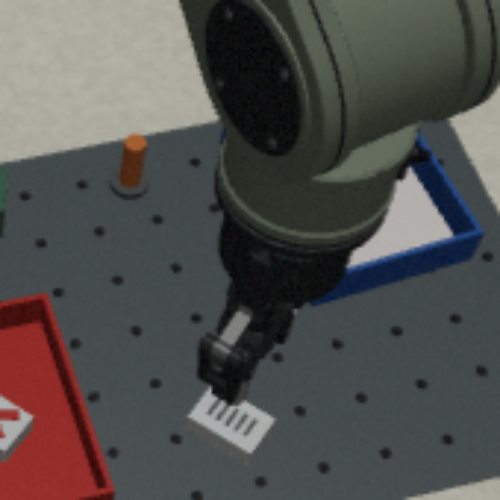

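Block at crop (232,420) with the gripper above it; gauge still upright at (130,165). Lowering to tips just above the table.

Converted, 0.035 m / 0.3 = 0.1167, 0.02 m / 0.3 = 0.0667.

Request:
{"method": "jog_arm", "body": {
  "motion": [
    [[0, 0, 0, 0, 0, 0.1167, 0.05], [0, 0, 0, 0, 0, 0.0667, 0.048], [0, 0, 0, 0, 0, 0.0467, 0.048], [0, 0, 0, 0, 0, 0.02, 0.048], [0, 0, 0, 0, 0, 0.01, 0.046], [0, 0, 0, 0, 0, 0, 0.046], [0, 0, 0, 0, 0, 0, 0.046]]
  ]
}}

```text
time_s: 35.75
ee_pos: [0.6477, 0.1733, -0.0203]
tcp_rot: [3.141, -0.001, 0.707]
ft_force: [1.0, -0.6, -0.1]
gripper_width: 0.0461
gripper_force: 0.0
```

```bash
python3 -c "from h import *;tip();go(.6472,.1730,-.0212,.707)"
```

```text
tip - n 19 zlow [0.0046 0.014  0.0142 0.0227] ty -0.0253 -0.0198 tx 0.009
tip + n 522 zlow [0.002  0.0091 0.0158 0.0187] ty 0.003 0.059 tx 0.0032
ee [ 0.6477  0.1733 -0.0204] F [ 0.  -0.4  0.4] w 0.0456 gf 0.0
rz -0.000 then tool d -0.0006 -0.0001 0.0008 q [-0.34  1.15  0.08  1.26 -0.11  0.74 -1.09] F [ 0.  -0.4  0.4]
```

Converted, -0.04 m / 0.3 = -0.1333, -0.03 m / 0.3 = -0.1.

Request:
{"method": "jog_arm", "body": {
  "motion": [
    [[0, 0, 0, 0, 0, 0, 0.04], [0, 0, 0, 0, 0, 0, 0.034], [0, 0, 0, 0, 0, 0, 0.028], [0, 0, 0, 0, 0, 0, 0.025], [0, 0, 0, 0, 0, 0, 0.025], [0, 0, 0, 0, 0, 0, 0.025], [0, 0, 0, 0, 0, -0.0333, 0.025], [0, 0, 0, 0, 0, -0.1, 0.025], [0, 0, 0, 0, 0, -0.1333, 0.025], [0, 0, 0, 0, 0, -0.1333, 0.025], [0, 0, 0, 0, 0, 0, 0.025]]
  ]
}}

```text
time_s: 36.9
ee_pos: [0.6496, 0.1736, 0.1047]
tcp_rot: [3.138, -0.007, 0.707]
ft_force: [0.4, 1.3, -1.0]
gripper_width: 0.0324
gripper_force: 59.8
```

```bash
python3 -c "from h import *;go(.518,.325,.1,.707)"
```

```text
rz -0.000 then tool d -0.0017 -0.2006 0.0047 q [-0.35  0.98  0.1   1.21 -0.1   0.95 -1.1 ] F [ 0.4  1.3 -1. ]
```

Converted, -0.0334 m / 0.3 = -0.1113.

Request:
{"method": "jog_arm", "body": {
  "motion": [
    [[0, 0, 0, 0, -0.1113, 0, 0.025], [0, 0, 0, 0, -0.1113, 0, 0.025], [0, 0, 0, 0, -0.1113, 0, 0.025], [0, 0, 0, 0, -0.1113, 0, 0.025], [0, 0, 0, 0, -0.1113, 0, 0.025], [0, 0, 0, 0, -0.1113, 0, 0.025], [0, 0, 0, 0, 0, 0, 0.025], [0, 0, 0, 0, 0, 0, 0.025]]
  ]
}}

```text
time_s: 37.7
ee_pos: [0.5169, 0.3259, 0.099]
tcp_rot: [3.142, -0.0, 0.708]
ft_force: [0.3, 0.1, -1.5]
gripper_width: 0.0326
gripper_force: 59.8
```

```bash
python3 - <<'E'
from h import *
go(.518,.325,-.0163,.707)
p,d=snapshot("scene"); cv2.imwrite("pics/c9.png",cv2.resize(p[110:260,380:530],(500,500)))
E
```

```text
rz 0.001 then tool d 0.0003 0.0014 0.1153 q [-0.68  0.9   0.13  1.47 -0.14  0.78 -1.36] F [ 0.3  0.1 -1.5]
```

View pics/c9.png

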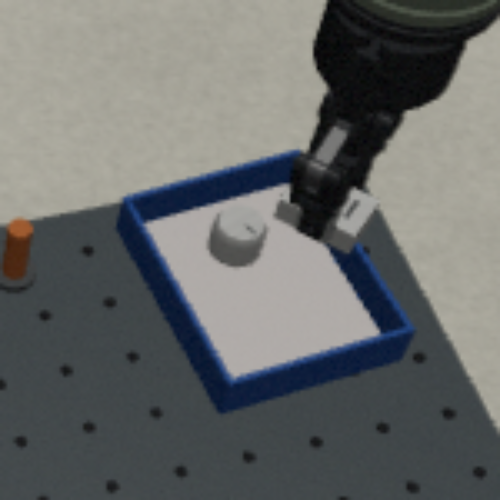

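Knob stands in the white tray (crop (238,238)) and the block is held level. Lowering.

Converted, 0.04 m / 0.3 = 0.1333, 0.03 m / 0.3 = 0.1.

Request:
{"method": "jog_arm", "body": {
  "motion": [
    [[0, 0, 0, 0, 0.0047, 0.1, 0.025], [0, 0, 0, 0, 0, 0.1333, 0.025], [0, 0, 0, 0, 0, 0.0833, 0.025], [0, 0, 0, 0, 0, 0.04, 0.025], [0, 0, 0, 0, 0, 0.0167, 0.025], [0, 0, 0, 0, 0, 0.0033, 0.025], [0, 0, 0, 0, 0, 0, 0.025], [0, 0, 0, 0, 0, 0, 0.025]]
  ]
}}

```text
time_s: 38.55
ee_pos: [0.5185, 0.3248, -0.0132]
tcp_rot: [3.141, -0.002, 0.707]
ft_force: [-0.6, 0.7, -0.5]
gripper_width: 0.0325
gripper_force: 59.8
```

Request:
{"method": "jog_arm", "body": {
  "motion": [
    [[0, 0, 0, 0, 0, 0.0023, 0.025], [0, 0, 0, 0, 0, 0, 0.025], [0, 0, 0, 0, 0, 0, 0.025]]
  ]
}}

```text
time_s: 38.85
ee_pos: [0.518, 0.3246, -0.0148]
tcp_rot: [-3.141, -0.0, 0.707]
ft_force: [0.3, -0.2, -0.2]
gripper_width: 0.0323
gripper_force: 59.8
```

Converted, 0.0007 m / 0.3 = 0.0023.

Request:
{"method": "jog_arm", "body": {
  "motion": [
    [[0, 0, 0, 0, 0, 0.0023, 0.025], [0, 0, 0, 0, 0, 0, 0.025], [0, 0, 0, 0, 0, 0, 0.025]]
  ]
}}

```text
time_s: 39.15
ee_pos: [0.518, 0.3245, -0.0157]
tcp_rot: [-3.142, -0.0, 0.707]
ft_force: [0.2, 0.6, 0.1]
gripper_width: 0.0324
gripper_force: 59.8
```

Converted, 0.0005 m / 0.3 = 0.0017.

Request:
{"method": "jog_arm", "body": {
  "motion": [
    [[0, 0, 0, 0, 0, 0.0017, 0.025], [0, 0, 0, 0, 0, 0, 0.025], [0, 0, 0, 0, 0, 0, 0.025]]
  ]
}}

```text
time_s: 39.45
ee_pos: [0.518, 0.3245, -0.0162]
tcp_rot: [-3.142, -0.0, 0.707]
ft_force: [-0.4, -0.2, -0.6]
gripper_width: 0.0329
gripper_force: 59.8
```

Converted, 0.0006 m / 0.3 = 0.002.

Request:
{"method": "jog_arm", "body": {
  "motion": [
    [[0, 0, 0, 0, 0, 0.002, 0.025], [0, 0, 0, 0, 0, 0, 0.025], [0, 0, 0, 0, 0, 0, 0.025]]
  ]
}}

```text
time_s: 39.75
ee_pos: [0.518, 0.3246, -0.0166]
tcp_rot: [-3.141, -0.0, 0.707]
ft_force: [-0.8, -0.4, 2.7]
gripper_width: 0.0328
gripper_force: 60.3
```

Converted, -0.04 m / 0.3 = -0.1333, -0.035 m / 0.3 = -0.1167.

Request:
{"method": "jog_arm", "body": {
  "motion": [
    [[0, 0, 0, 0, 0, 0, 0.034], [0, 0, 0, 0, 0, 0, 0.039], [0, 0, 0, 0, 0, 0, 0.045], [0, 0, 0, 0, 0, 0, 0.05], [0, 0, 0, 0, 0, 0, 0.05], [0, 0, 0, 0, 0, -0.0333, 0.05], [0, 0, 0, 0, 0, -0.1, 0.05], [0, 0, 0, 0, 0, -0.1333, 0.05], [0, 0, 0, 0, 0, -0.1333, 0.05], [0, 0, 0, 0, 0, -0.1333, 0.05], [0, 0, 0, -0.1167, 0.05, 0, 0.05], [0, 0, 0, -0.1167, 0.05, 0, 0.05], [0, 0, 0, -0.1167, 0.05, 0, 0.05], [0, 0, 0, -0.1167, 0.05, 0, 0.05], [0, 0, 0, -0.1167, 0.05, 0, 0.05], [0, 0, 0, -0.1167, 0.05, 0, 0.05], [0, 0, 0, -0.1167, 0.05, 0, 0.05], [0, 0, 0, 0, 0, 0, 0.05], [0, 0, 0, 0, 0, 0, 0.05]]
  ]
}}

```text
time_s: 41.65
ee_pos: [0.4002, 0.0853, 0.1439]
tcp_rot: [3.141, -0.001, 0.706]
ft_force: [-0.6, 0.8, -1.0]
gripper_width: 0.0499
gripper_force: 0.0
```

```bash
python3 - <<'E'
from h import *
q,_=snapshot("top");p,d=snapshot("scene"); X=S.cloud(d)
cv2.imwrite("pics/f.png",np.vstack([cv2.resize(q[130:340,80:600],(743,300)),cv2.resize(p[140:350,100:620],(743,300))]))
E
```

```text
(no output)
```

View pics/f.png

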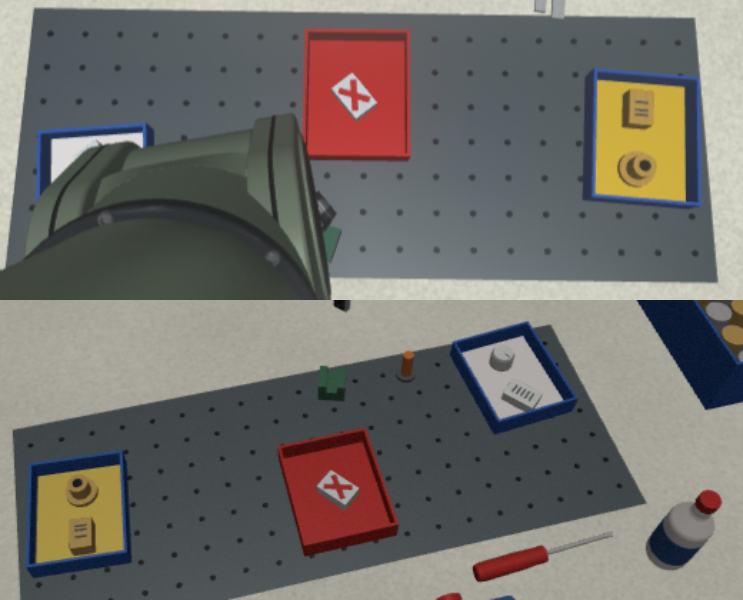

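Everything is in place: the knob (502,356) and alu block (520,395) in the white tray, the brass parts (80,488) and (80,535) in the yellow, and the reject (338,488) in the red. The gauge and V-block stand, and the arm is clear.

```bash
python3 -c "from plant import r;print(r.finish_job())"
```

```text
the job is handed in; nothing more can be done
None
```

I put the red-cross block in the red tray first, then the two brass parts in the yellow-lined tray and the other two aluminium parts in the white-lined tray, all lying flat and released; the gauge and V-block were not touched, and I handed the job in at about 42 s.

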